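Clock a tube block on its mixer and lock it

ROBOT

A 7-joint arm with a two-finger parallel gripper is mounted at the origin on the work surface. World frame = base frame: x ahead of the robot, y to its left, z up, the work surface at z = 0. Lengths are in mm, angles in degrees, forces in N, time in s.
With the tool pointing down it reaches from about 425 to 975 mm from the base axis. Payload 16.7 kg.
Tool frame: the origin (TCP) lies midway between the tips of the shut fingers; the grasp point (between the pads) lies pinch_z behind it (pinch_z is the distance from the TCP to the grasp point, in mm); y points along the fingers, z is the direction in which the jaws open and shut, and the axes are right-handed (so a half turn about y gives the same grasp; the last joint's range is limited). The gripper opens to 85 mm and grips with 20 to 120 N. Pads are 22 mm wide; open, the fingers measure 114 mm over their backs; the gripper's body (76 mm by 85 mm) begins 54 mm behind the grasp point. The pads swing forward as they close: fully open they stand 13 mm farther back than shut.
Start: joints at [-79.612, 24.414, 4.234, 92.017, -1.954, 63.644, -3.845], TCP at [219.243, 638.363, 201.002] pointing down, gripper open.
Joint ranges: [-163.25, 163.25], [-28.42, 122.38], [-70.27, 78.77], [12.13, 141.07], [-58.53, 238.53], [9.26, 117.41], [-156.51, 156.51]. Speed limits (degrees/s): [108.29, 108.29, 136.94, 136.94, 172.46, 172.46, 172.46].

INTERFACE

Orientations are given as a 3x3 rotation matrix whose columns are the frame's x, y, z axes.
In Python, from workcell import sense, capture, hand_in, find_in, pinpoint, pinch_z gives the robot as it stands.
- The arm moves only by the tool arm_command, never from a script. Its argument "plan" is a list of rows, each an object with "rotation": the turn, a rotation vector about the world's x, y, z in degrees, a list of three; "translation": the shift along the world's x, y, z in mm, a list of three; "claw": the opening, from 0 (shut) to 1 (fully open). A call has 1 to 12 rows; each row shifts and turns the pose as measured when the row begins; what a row does not reach is not made up. A row lasts 1/8 s, in which the tool goes at most 62.5 mm and 10.7 degrees, less where a joint would pass 70% of its speed; a pose out of reach is approached as far as the arm can. A call with a gripper value outside its range is refused whole. The fingers move at their own pace and stop on an object; "newtons" is the grip in N (left out, the last holds). Time passes only in rows, so rows that do not move let the fingers close. It gives the time, the measured TCP pose, the force and the opening at its end, in the units of the state.
- sense(): the state, without advancing time (a new reading comes with each control period).
- capture(name): name is "scene" or "top" or "wrist"; returns a dict with "frame" (384x512x3 uint8, red, green, blue), "camera_matrix" (3x3 intrinsics, pixels), "R" (3x3) and "t" (3): a world point X has camera coordinates R X + t. Camera axes: x right, y down, z forward; pixel columns grow to the right and rows downward; lengths in mm; the calibration is good to about 2 mm. The wrist camera is an equidistant fisheye: a pixel r from the principal point sees the ray r / f radians off the axis. A picture is of the moment at which its call begins. There is no depth.
- hand_in(): hands the job in, once; it reports no verdict.
Trained networks look in the newest picture that a camera, given by its name, has taken for a name from the list of things; names that differ only in an ending like _2 or _b are one class to them, and where a whole thing is asked for, a point or a joint stands for the part that bears it (a point fixed in the world has none). Each returns a list of dicts, best first, with "score" (0 to 1); they miss things now and then, are a little off and sometimes report something else, mostly with a low value. They report only what shows in the picture. A call takes as long as a camera call.
- find_in(thing, camera): "location" ([x, y, z] in mm, in world coordinates, good to about 4 mm: the middle of the surface that is visible of it).
- pinpoint(thing, camera): "location" ([x, y, z] in mm, in world coordinates, good to about 4 mm: a listed point, or the origin of a listed thing).
The state is a dict: "t": time; "joints": joint angles; "qvel": joint speeds; "effort": joint torques, N m; "tool_pos": TCP position; "tcp_rot": TCP orientation; "wrist_force": force on the tool from outside, world axes, zero at the start; "moment": the same for the moment, N m; "width": finger opening in mm.
Only numpy, scipy, OpenCV 4.12 (cv2) and the standard library are available. Lean on these libraries where they do the work, as an engineer would, in place of code of your own. Each camera call takes 0.05 s, during which the arm holds its last target. There are 200 camera calls.

TASK

Screw the square aluminium tube block clockwise down onto the mixer until you feel it bite on the washer hidden beneath it, then on to the first position after that where its sides are square to the mixer's housing, and no further, or the washer is crushed. Then slide the steel keeper gently in until it lies flat against the block, let go, and leave the other things on the bench where they are.

Things in the scene. Friction and masses are not known exactly. Their poses are not given: they have to be found in the camera images.
- mixer: White mixer housing, fixed to the bench, 170 x 150 mm and 60 mm high. Origin under its centre, on the bench, on the vertical axis of the block's screw; x points from the keeper's end towards the far end, y to the left, z up. It never moves during the work.
- block: Plain aluminium tube block, 44 x 44 mm, 55 mm high, four dark wells in its top, four like sides, no mark. Origin at its centre, x and y square to its sides, z up; starts up to 37 degrees askew, centre 107.5 mm above the bench. It stands on a right-handed screw over the mixer's middle: clockwise from above lowers it 8 mm a turn; it cannot shift or tilt and stays where left. A part of one to five quarter turns are needed.
- block_grip (a point): On the block's axis, 18 mm below its top: the height to hold it, by two opposite sides (lower down the keeper's bar is in the way). Fingers opened past the block's 62 mm diagonal can swing round it to a new hold. A grip of about 45 N keeps it from slipping; the block bears 60 N.
- screw_foot (a point): Where the screw's axis meets the housing's top, 60 mm above the bench. The washer above it is hidden; the bite comes anywhere within several quarter turns and can only be felt. Clockwise, the screw resists with 0.27 N m (its friction, which flips sign when the motion reverses); from the bite on a springy torque adds 0.15 N m, plus 0.08 per further quarter turn. About 115 degrees past the bite the washer is crushed.
- keeper (a joint): Travel of the keeper in m along the mixer's +x, 0 = drawn fully out, starts between 0 and 0.006; the bar touches a block that stands square at 0.020, and stops short against a corner if the block is askew. Slides with 1.2 N of friction and stays where it is left.
- keeper_fin (a point): Middle of the hold of the keeper, 104 mm above the bench: an upright black fin, 22 mm long in the mixer's x, 12 mm wide in y, top 116 mm above the bench, on the mixer's -x side of the block, 100 mm from the screw's axis when fully out. The keeper's front is a steel bar 48 mm wide, 64 to 84 mm above the bench; its pushing face is 58 mm ahead (+x) of this point. Axes as the mixer's.
- rack: Bystander: white tube rack, 130 x 200 x 45 mm, with some capped tubes up to 118 mm high, on one side of the mixer. Origin under its centre. To be left where it is.
- glove_box: Bystander: blue glove box, 120 x 230 x 75 mm, on the other side. Origin under its centre. To be left where it is.
- tube_a: Bystander: capped sample tube, 90 mm long, 19 mm thick, lying on the bench to the left of the mixer. Origin under its middle. To be left where it is.
- pen: Bystander: pen, 140 mm long, 8 mm thick, lying on the bench to the right of the mixer. Origin under its middle. To be left where it is.

How it is judged:
By the outcome, as a careful person would: the job done as asked, in the order asked, and still so for the second after the job is handed in, with the robot touching nothing.
It also fails if it takes over 72 s, if anything falls off the work surface, if the arm or the gripper's body presses on something with over 40 N, if the wrist force passes 120 N, or if a joint passes its speed limit or range.

## Working session

There is one attempt and no reset: what is moved stays moved. The work goes in short steps, Python scripts to look and compute and a tool call to move; the robot and the scene stay as the last step left them, time stands still between calls to the robot, and variables do not carry over. Pictures are saved under pics/ and viewed, about 8 in all and at most 12, crops included, and the job is handed in when it is done.

Besides the shell and the picture viewer there is one more tool, called after ">>>" by a JSON object that holds its "fn" and its "kwargs", one argument or row to a line. arm_command: Moves the arm, as the interface text tells. Its arguments: {"type":"object","properties":{"plan":{"type":"array","items":{"type":"object","properties":{"rotation":{"type":"array","items":{"type":"number"}},"translation":{"type":"array","items":{"type":"number"}},"claw":{"type":"number"}}}},"newtons":{"type":"number"}},"required":["plan"]}

```bash
mkdir -p pics; ls; python3 - <<'E'
from workcell import sense,capture,find_in,pinpoint,pinch_z
import cv2,numpy as np
s=sense();print(s,pinch_z)
for c in["scene","top"]:
    f=capture(c);cv2.imwrite(f"pics/{c}0.png",f["frame"][:,:,::-1])
    print(c,f["camera_matrix"],f["R"],f["t"])
    for n in["mixer","block","block_grip","screw_foot","keeper_fin","rack","glove_box","tube_a","pen"]:
        p=pinpoint(n,c)
        print(n,[(np.round(q["location"]).tolist(),round(q["score"],2)) for q in p[:2]])
a=cv2.imread("pics/scene0.png");b=cv2.imread("pics/top0.png");cv2.imwrite("pics/both.png",np.vstack([a,b])[:, :])
E
```

```text
pics
{'t': 0.0, 'joints': array([-79.61370218,  24.44887013,   4.23194494,  92.05081246,
        -1.953985  ,  63.64415532,  -3.84616346]), 'qvel': array([-0.07735291,  0.05424634,  0.02609326, -0.02233099, -0.03597609,
        0.02437191, -0.009055  ]), 'effort': array([ 7.22671866e-04, -9.49804258e+01,  3.76125589e+00, -4.63553560e+01,
        1.93566992e-02,  9.40404745e-03, -1.81731417e-05]), 'tool_pos': array([219.11699968, 637.98573867, 200.33103338]), 'tcp_rot': array([[ 9.45768030e-01, -3.17954895e-04,  3.24842626e-01],
       [-3.24842768e-01, -1.20965824e-03,  9.45767261e-01],
       [ 9.22372285e-05, -9.99999218e-01, -1.24734144e-03]]), 'wrist_force': array([ 0.01837406,  0.79341626, -0.2166157 ]), 'moment': array([-0.0467084 , -0.06092689, -0.02678812]), 'width': 85.75203183255665} 18.700000000000003
scene [[400.86698515   0.         254.84571067]
 [  0.         400.86698515 189.29670903]
 [  0.           0.           1.        ]] [[-0.56954649  0.82186016  0.01275431]
 [ 0.68251474  0.48151335 -0.549835  ]
 [-0.45802885 -0.30445159 -0.83517591]] [ 332.3041733  -341.50127
[... 421 characters left out ...]
     256.44696031]
 [  0.         485.55828597 194.31421614]
 [  0.           0.           1.        ]] [[-0.02657535 -0.99954419  0.01432379]
 [-0.99850915  0.02585896 -0.04807064]
 [ 0.04767833 -0.01557993 -0.99874123]] [ -13.841648    556.46653462 1275.73719207]
mixer [([575.0, 48.0, -0.0], 0.63)]
block [([570.0, 50.0, 108.0], 0.74), ([472.0, 64.0, 105.0], 0.52)]
block_grip [([571.0, 42.0, 114.0], 0.64)]
screw_foot [([571.0, 46.0, -2.0], 0.71), ([570.0, 51.0, 58.0], 0.58)]
keeper_fin [([474.0, 65.0, 103.0], 0.76)]
rack [([464.0, -433.0, 4.0], 0.82)]
glove_box [([444.0, 428.0, -3.0], 0.66), ([608.0, 169.0, -2.0], 0.4)]
tube_a [([609.0, 167.0, -4.0], 0.46)]
pen [([552.0, -72.0, 0.0], 0.55)]
```

View pics/top0.png

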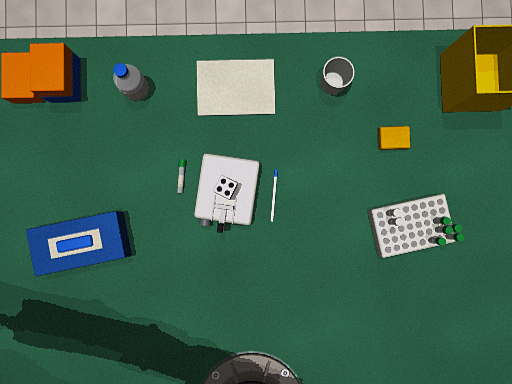

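View pics/scene0.png

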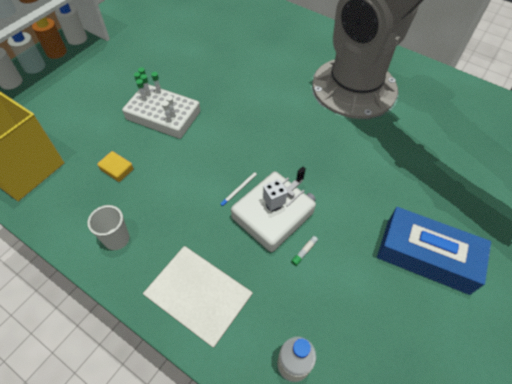

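The top picture shows the mixer at about (227,190), the block askew at (227,187) and the fin at (221,226). The scene picture agrees, and the tool's path over the bench is clear. I'll go above the block for a close look.

>>> {"fn": "arm_command", "kwargs": {
  "plan": [
    {"translation": [29,-49,8],"claw": 1},
    {"translation": [29,-49,8],"claw": 1},
    {"translation": [29,-49,8],"claw": 1},
    {"translation": [29,-49,8],"claw": 1},
    {"translation": [29,-49,8],"claw": 1},
    {"translation": [29,-49,8],"claw": 1},
    {"translation": [29,-49,8],"claw": 1},
    {"translation": [29,-49,8],"claw": 1},
    {"translation": [29,-49,8],"claw": 1},
    {"translation": [29,-49,8],"claw": 1},
    {"translation": [29,-49,8],"claw": 1},
    {"translation": [29,-49,8],"claw": 1}
  ]
}}

```text
validation failed for argument at $.pl...
```

```bash
python3 - <<'E'
from workcell import sense,capture,find_in,pinpoint,pinch_z
import cv2,numpy as np
s=sense();print(s["t"],s["joints"],s["tool_pos"],s["tcp_rot"],s["wrist_force"],s["moment"],s["width"])
f=capture("wrist");cv2.imwrite("pics/w1.png",f["frame"][:,:,::-1]);np.savez("w1.npz",**f)
print(f["camera_matrix"],f["R"],f["t"],"cam at",-f["R"].T@f["t"])
for n in["mixer","block","block_grip","screw_foot","keeper_fin"]:
    print(n,[(np.round(q["location"],1).tolist(),round(q["score"],2)) for q in pinpoint(n,"wrist")[:2]])
E
```

```text
1.0 [-79.61186765  24.41175796   4.23397953  92.01665579  -1.95205405
  63.64458309  -3.84433581] [219.2577762  638.36193669 201.02751995] [[ 9.45768254e-01 -1.29456987e-05  3.24842130e-01]
 [-3.24842130e-01 -1.27111100e-05  9.45768254e-01]
 [-8.11452684e-06 -1.00000000e+00 -1.62270727e-05]] [ 0.29138692  0.36521954 -0.37191761] [-0.08535988  0.0176255  -0.00461116] 85.36947359528403
[[297.31863964   0.         253.07140728]
 [  0.         297.31863964 190.55595154]
 [  0.           0.           1.        ]] [[ 3.25080349e-01  9.45686342e-01 -3.30087556e-04]
 [ 9.13193740e-01 -3.13820246e-01  2.59988551e-01]
 [ 2.45764034e-01 -8.48186029e-02 -9.65611643e-01]] [-673.9276373   -33.12237335  378.17720046] cam at [156.38542134 659.00615258 373.56129046]
mixer []
block []
block_grip []
screw_foot []
keeper_fin []
```

View pics/w1.png

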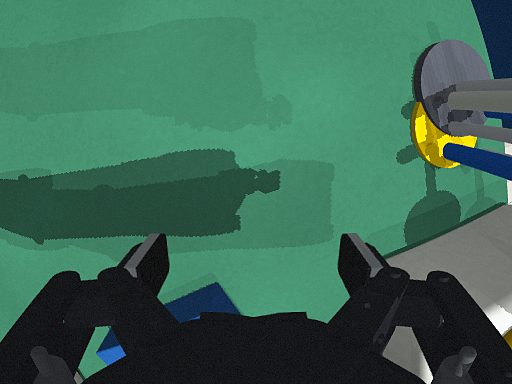

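The move was refused because every row needs a rotation. The wrist picture shows only empty bench with the fingers at the bottom, around (150,260) and (355,260). Resending.

>>> {"fn": "arm_command", "kwargs": {
  "plan": [
    {"rotation": [0,0,0],"translation": [29,-49,5],"claw": 1},
    {"rotation": [0,0,0],"translation": [29,-49,5],"claw": 1},
    {"rotation": [0,0,0],"translation": [29,-49,5],"claw": 1},
    {"rotation": [0,0,0],"translation": [29,-49,5],"claw": 1},
    {"rotation": [0,0,0],"translation": [29,-49,5],"claw": 1},
    {"rotation": [0,0,0],"translation": [29,-49,5],"claw": 1},
    {"rotation": [0,0,0],"translation": [29,-49,5],"claw": 1},
    {"rotation": [0,0,0],"translation": [29,-49,5],"claw": 1},
    {"rotation": [0,0,0],"translation": [29,-49,5],"claw": 1},
    {"rotation": [0,0,0],"translation": [29,-49,5],"claw": 1},
    {"rotation": [0,0,0],"translation": [29,-49,5],"claw": 1},
    {"rotation": [0,0,0],"translation": [29,-49,5],"claw": 1}
  ],
  "newtons": 45
}}

```text
t: 2.8
tool_pos: [572.6, 34.3, 264.3]
tcp_rot: [[0.948, 0.003, 0.317], [-0.317, 0.005, 0.948], [0.002, -1.0, 0.006]]
wrist_force: [0.1, 0.5, 0.4]
width: 85.3
```

```bash
cat > look.py <<'E'
from workcell import sense,capture,find_in,pinpoint,pinch_z
import cv2,numpy as np,sys
def st():
    s=sense();np.set_printoptions(precision=2,suppress=True)
    R=s["tcp_rot"];print("t",s["t"],"j",s["joints"],"pos",s["tool_pos"],"jawyaw %.2f"%np.degrees(np.arctan2(R[1,2],R[0,2])),"down",R[:,1],"F",s["wrist_force"],"M",s["moment"],"w %.2f"%s["width"])
    return s
def shot(name,cam="wrist"):
    f=capture(cam);cv2.imwrite(f"pics/{name}.png",f["frame"][:,:,::-1]);np.savez(name+".npz",**f)
    return f
def topx(f,uv,z,fish=True):
    "pixels -> world points on plane z"
    K=f["camera_matrix"];uv=np.atleast_2d(np.float64(uv))
    d=(uv-[K[0,2],K[1,2]])/K[0,0]
    if fish:
        r=np.linalg.norm(d,axis=1,keepdims=True);d=np.c_[d*np.sinc(r/np.pi),np.cos(r)]
    else: d=np.c_[d,np.ones(len(d))]
    w=d@f["R"];c=-f["R"].T@f["t"]
    return c+w*((z-c[2])/w[:,2])[:,None]
E
python3 - <<'E'
from look import *
st();f=shot("w2")
for n in["mixer","block","block_grip","screw_foot","keeper_fin"]:
    print(n,[(np.round(q["location"],1).tolist(),round(q["score"],2)) for q in pinpoint(n,"wrist")[:2]])
E
```

```text
t 2.8 j [-32.91  12.39  27.56 102.37  -6.5   66.52  68.17] pos [572.63  34.29 264.33] jawyaw 71.49 down [ 0.  0. -1.] F [0.08 0.5  0.43] M [ 0.04 -0.02  0.04] w 85.30
mixer [([571.0, 47.5, -3.0], 0.8)]
block [([574.2, 45.2, 108.2], 0.92)]
block_grip [([573.3, 48.8, 117.0], 0.66)]
screw_foot []
keeper_fin [([474.5, 66.3, 105.2], 0.62)]
```

View pics/w2.png

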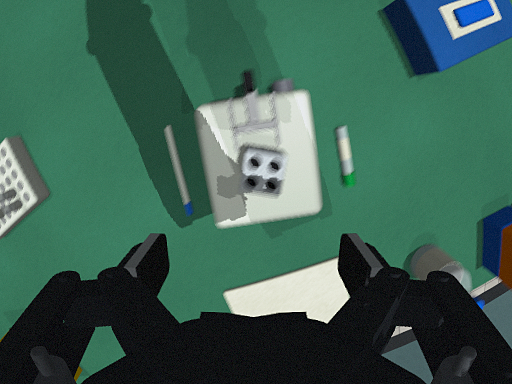

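The wrist view shows the housing at about (260,160) with the block at (265,170), slightly blurred by motion. I'll settle, take a sharper picture and rectify it on the two top planes.

>>> {"fn": "arm_command", "kwargs": {
  "plan": [
    {"rotation": [0,0,0],"translation": [-5,10,0],"claw": 1},
    {"rotation": [0,0,0],"translation": [0,0,0],"claw": 1},
    {"rotation": [0,0,0],"translation": [0,0,0],"claw": 1}
  ]
}}

```text
t: 3.48
tool_pos: [565.2, 50.5, 263.6]
tcp_rot: [[0.95, 0.002, 0.312], [-0.312, 0.006, 0.95], [0.0, -1.0, 0.006]]
wrist_force: [-0.2, 0.5, -0.9]
width: 85.5
```

```bash
cat >> look.py <<'E'
def ortho(f,z,cx,cy,half,s,fish=True):
    "image: col = -y, row = -x (x up), s px/mm"
    n=int(2*half*s);v,u=np.mgrid[0:n,0:n]
    X=np.c_[(cx+half-v.ravel()/s),(cy+half-u.ravel()/s),np.full(n*n,z)]
    c=X@f["R"].T+f["t"];d=c[:,:2]/c[:,2:];r=np.linalg.norm(d,axis=1,keepdims=True)
    if fish:d=d/np.maximum(r,1e-9)*np.arctan(r)
    K=f["camera_matrix"];p=(d*K[0,0]+[K[0,2],K[1,2]]).reshape(n,n,2).astype(np.float32)
    return cv2.remap(f["frame"][:,:,::-1].copy(),p[...,0],p[...,1],cv2.INTER_CUBIC)
E
python3 - <<'E'
from look import *
st();f=shot("w3")
for n in["mixer","block","block_grip","screw_foot","keeper_fin"]:
    print(n,[(np.round(q["location"],1).tolist(),round(q["score"],2)) for q in pinpoint(n,"wrist")[:2]])
a=ortho(f,60,572,48,110,1.8);b=ortho(f,135,572,48,40,4.95)
cv2.imwrite("pics/o3.png",np.hstack([a,b[:396,:396]]));print(a.shape,b.shape)
# mixer outline
g=a.astype(int);m=((g.min(2)>110)).astype(np.uint8)*255
m=cv2.morphologyEx(m,cv2.MORPH_CLOSE,np.ones((25,25)))
c=max(cv2.findContours(m,0,2)[0],key=cv2.contourArea);print(cv2.minAreaRect(c))
E
```

```text
t 3.475 j [-34.31  11.74  26.96 103.1   -6.12  66.37  66.41] pos [565.18  50.5  263.62] jawyaw 71.80 down [ 0.    0.01 -1.  ] F [-0.17  0.51 -0.93] M [-0.05 -0.    0.01] w 85.52
mixer [([570.4, 45.8, -2.8], 0.61)]
block [([570.5, 46.8, 107.7], 0.82)]
block_grip [([572.7, 47.0, 115.5], 0.7)]
screw_foot []
keeper_fin [([477.8, 64.1, 108.2], 0.57)]
(396, 396, 3) (396, 396, 3)
((194.83831787109375, 219.4376220703125), (261.8945007324219, 333.9350280761719), 9.782407760620117)
```

View pics/o3.png

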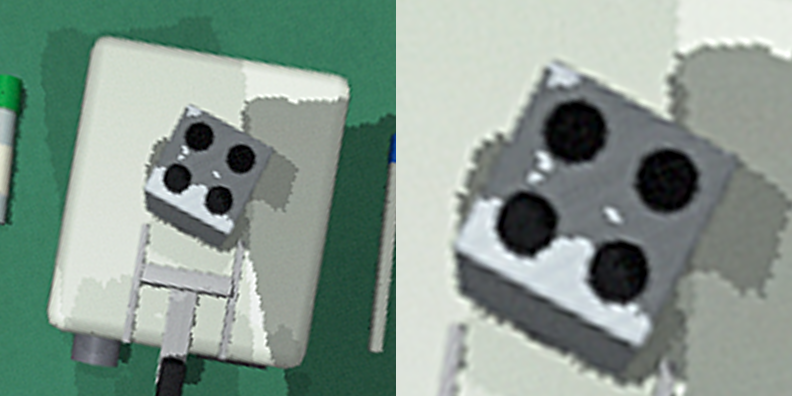

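The rectified view shows the block's wells, by hand at (179,130), (270,180), (131,222) and (223,272) in the right half. That puts the block yaw at about -28° and its centre near (571.4, 47.4). Next I'll fit the housing sides.

```bash
cat >> look.py <<'E'
def edges(f,fish=True,cx=572,cy=48,s=3.):
    "mixer yaw from the housing's long sides (top silhouette against the green)"
    a=ortho(f,58,cx,cy,110,s,fish).astype(int);g=a[...,1]-a[...,2]   # green minus red
    out=[]
    for sgn in(-1,1):
        P=[]
        for dx in range(-45,60,1):
            t=np.arange(50,95,.25)
            x=cx+dx+0*t; y=cy+sgn*t+ -np.tan(np.radians(9.5))*dx
            v=(cx+110-x)*s;u=(cy+110-y)*s
            q=cv2.remap(g.astype(np.float32),u[None].astype(np.float32),v[None].astype(np.float32),1)[0]
            i=np.where(q>25)[0]
            if len(i):P.append((x[0],y[i[0]]))
        P=np.array(P)
        k=np.polyfit(P[:,0],P[:,1],1)
        for _ in range(5):
            r=abs(P[:,1]-np.polyval(k,P[:,0]));k=np.polyfit(*P[r<np.percentile(r,70)+.1].T,1)
        out.append((np.degrees(np.arctan(k[0])),np.polyval(k,cx)-cy,np.median(r)))
    return np.array(out)
def wells(f,z,cx=571.4,cy=47.4,fish=True,s=6.):
    b=ortho(f,z,cx,cy,35,s,fish);m=(b.max(2)<45).astype(np.uint8)
    m=cv2.morphologyEx(m,2,np.ones((9,9)))
    n,_,S,C=cv2.connectedComponentsWithStats(m)
    c=np.array([C[i] for i in range(1,n) if 60*s*s/2<S[i,4]<160*s*s and np.all(abs(C[i]-35*s)<18*s)])
    W=np.c_[cx+35-c[:,1]/s,cy+35-c[:,0]/s] if len(c) else c
    if len(W)!=4: print("wells",len(W),S[1:,4]/s/s); return None
    ctr=W.mean(0);d=W-ctr;yaw=np.degrees(np.angle(np.sum((d[:,0]+1j*d[:,1])**4/np.linalg.norm(d,axis=1)**3)))/4
    print("wells centre",ctr,"yaw mod 90: %.2f"%((yaw+45)%90),"radii",np.linalg.norm(d,axis=1));return W
E
python3 - <<'E'
from look import *
f=dict(np.load("w3.npz"));print(edges(f));wells(f,135)
f=capture("top");print(edges(f,False));wells(f,135,fish=False)
E
```

```text
[[ -9.30109363 -75.2215621    0.10353109]
 [ -9.50227875  74.08704739   0.08847839]]
wells centre [571.30366923  47.43253888] yaw mod 90: 62.21 radii [14.79509287 14.72027636 14.77243232 14.76323915]Traceback (most recent call last):
  File "<stdin>", line 3, in <module>
  File "look.py", line 41, in edges
    k=np.polyfit(P[:,0],P[:,1],1)
                 ~^^^^^
IndexError: too many indices for array: array is 1-dimensional, but 2 were indexed
```

>>> {"fn": "arm_command", "kwargs": {
  "plan": [
    {"rotation": [-0.3,0.1,10.2],"translation": [6,-3,-20],"claw": 1},
    {"rotation": [0,0,10.2],"translation": [0,0,-15],"claw": 1},
    {"rotation": [0,0,10.2],"translation": [0,0,-15],"claw": 1},
    {"rotation": [0,0,10.2],"translation": [0,0,-15],"claw": 1},
    {"rotation": [0,0,10.2],"translation": [0,0,-10],"claw": 1},
    {"rotation": [0,0,10.2],"translation": [0,0,-10],"claw": 1},
    {"rotation": [0,0,10.2],"translation": [0,0,0],"claw": 1},
    {"rotation": [0,0,9],"translation": [0,0,0],"claw": 1},
    {"rotation": [0,0,0],"translation": [0,0,0],"claw": 1}
  ]
}}

```text
t: 4.95
tool_pos: [572.0, 45.2, 175.3]
tcp_rot: [[0.43, -0.002, -0.903], [0.903, 0.001, 0.43], [-0.001, -1.0, 0.002]]
wrist_force: [-0.1, -0.0, -0.2]
width: 85.3
```

```bash
python3 -c "
from look import *
st()"
```

```text
t 4.95 j [-21.48  16.68  12.83 107.27  -4.44  56.66 147.77] pos [572.02  45.18 175.32] jawyaw 154.50 down [-0.  0. -1.] F [-0.08 -0.01 -0.23] M [-0.01 -0.02 -0.  ] w 85.32
```

>>> {"fn": "arm_command", "kwargs": {
  "plan": [
    {"rotation": [0,0,-2.3],"translation": [-0.7,2.2,-40],"claw": 1},
    {"rotation": [0,0,0],"translation": [0,0,-37],"claw": 1},
    {"rotation": [0,0,0],"translation": [0,0,0],"claw": 1},
    {"rotation": [0,0,0],"translation": [0,0,0],"claw": 1}
  ]
}}

```text
t: 5.45
tool_pos: [572.8, 47.1, 98.7]
tcp_rot: [[0.481, 0.001, -0.877], [0.877, 0.001, 0.481], [0.001, -1.0, -0.0]]
wrist_force: [0.7, 0.1, -0.1]
width: 85.5
```

```bash
python3 -c "
from look import *
st()"
```

```text
t 5.45 j [-21.17  21.96  12.51 111.05  -6.37  47.59 146.02] pos [572.81  47.08  98.73] jawyaw 151.25 down [ 0.  0. -1.] F [ 0.67  0.14 -0.09] M [ 0.05 -0.04  0.  ] w 85.49
```

>>> {"fn": "arm_command", "kwargs": {
  "plan": [
    {"rotation": [0,0,0.9],"translation": [-1.4,0.3,0],"claw": 1},
    {"rotation": [0,0,0],"translation": [0,0,0],"claw": 0.3},
    {"rotation": [0,0,0],"translation": [0,0,0],"claw": 0.3},
    {"rotation": [0,0,0],"translation": [0,0,0],"claw": 0.3},
    {"rotation": [0,0,0],"translation": [0,0,0],"claw": 0.3},
    {"rotation": [0,0,0],"translation": [0,0,0],"claw": 0.3}
  ],
  "newtons": 50
}}

```text
t: 6.2
tool_pos: [566.5, 52.1, 104.4]
tcp_rot: [[0.465, -0.007, -0.885], [0.885, 0.007, 0.465], [0.003, -1.0, 0.009]]
wrist_force: [-3.7, -3.4, 10.1]
width: 25.5
```

```bash
python3 -c "
from look import *
st()"
```

```text
t 6.2 j [-21.24  21.22  12.12 111.22  -6.46  48.48 146.69] pos [566.47  52.11 104.39] jawyaw 152.29 down [-0.01  0.01 -1.  ] F [-3.73 -3.36 10.12] M [-0.82  0.83 -0.06] w 25.46
```

```bash
python3 - <<'E'
from look import *
f=shot("w4");g=capture("scene")["frame"][150:260,220:350,::-1]
g=cv2.resize(g,None,fx=3,fy=3.49,interpolation=2);h=f["frame"][:,:,::-1];print(g.shape,h.shape)
cv2.imwrite("pics/w4b.png",np.hstack([h[:383,112:],g[:383]]))
E
```

```text
(384, 390, 3) (384, 512, 3)
```

View pics/w4b.png

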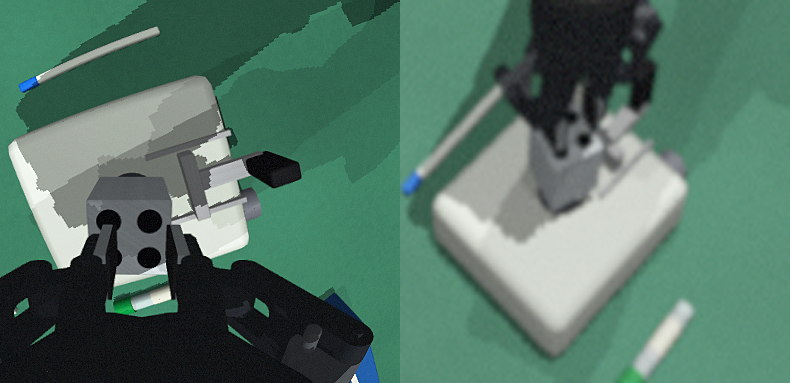

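The wrist view shows the block's top (87–170, 195–270) with the left finger over its left wells and the right finger at its right edge, so the grip is not a clean straddle. I'll triangulate the top's height and the finger positions.

```bash
python3 - <<'E'
from look import *
from workcell import sense
f3=dict(np.load("w3.npz"));f4=dict(np.load("w4.npz"))
s=st();R=s["tcp_rot"];p=s["tool_pos"]
def proj(f,X):
    c=np.atleast_2d(X)@f["R"].T+f["t"];d=c[:,:2]/c[:,2:];r=np.linalg.norm(d,axis=1,keepdims=True);d=d/r*np.arctan(r)
    K=f["camera_matrix"];return d*K[0,0]+[K[0,2],K[1,2]]
print("cam4",-f4["R"].T@f4["t"])
for d in(0,18.7,50):
    print("pads at",d,proj(f4,[p-d*R[:,1]+k*R[:,2]*12.7 for k in(-1,1)]))
W3=wells(f3,135);print(W3)
for z in(100,110,120,127,135): print(z,topx(f4,[[220,220],[261,220],[260,257]],z)[:,:2].round(1).tolist(), topx(f3,proj(f3,np.c_[W3,[135]*4]),z)[:,:2].round(1).tolist())
print([ (q["location"],q["score"]) for q in pinpoint("block","wrist")[:1]+pinpoint("block","scene")[:1]+pinpoint("block_grip","scene")[:1]])
E
```

```text
t 6.3 j [-21.23  21.26  12.14 111.22  -6.46  48.43 146.69] pos [566.84  51.79 104.13] jawyaw 152.26 down [-0.01  0.01 -1.  ] F [-9.18  0.98 15.73] M [ 0.2   2.01 -0.05] w 25.93
cam4 [536.38  -8.01 276.71]
pads at 0 [[231.42 221.63]
 [272.21 221.64]]
pads at 18.7 [[229.18 233.5 ]
 [274.24 233.52]]
pads at 50 [[224.28 259.83]
 [278.69 259.87]]
wells centre [571.3   47.43] yaw mod 90: 62.21 radii [14.8  14.72 14.77 14.76]
[[585.42  51.86]
 [575.57  33.34]
 [566.99  61.56]
 [557.23  42.97]]
100 [[585.0, 42.8], [561.9, 54.9], [574.6, 78.3]] [[595.2, 49.8], [584.2, 29.2], [574.6, 60.7], [563.7, 39.9]]
110 [[582.2, 39.9], [560.4, 51.4], [572.5, 73.4]] [[592.4, 50.4], [581.7, 30.4], [572.4, 60.9], [561.8, 40.8]]
120 [[579.5, 37.0], [559.0, 47.8], [570.3, 68.5]] [[589.6, 51.0], [579.2, 31.6], [570.2, 61.2], [560.0, 41.7]]
127 [[577.6, 35.0], [558.0, 45.3], [568.8, 65.1]] [[587.6, 51.4], [577.5, 32.4], [568.7, 61.4], [558.7, 42.3]]
135 [[575.4, 32.7], [556.8, 42.5], [567.0, 61.2]] [[585.4, 51.9], [575.6, 33.3], [567.0, 61.6], [557.2, 43.0]]
[([574.4, 49.6, 106.9], 0.62), ([577.2, 52.1, 103.6], 0.84), ([570.4, 45.1, 115.3], 0.69)]
```

```bash
python3 - <<'E'
from look import *
a=cv2.imread("pics/w4.png")[165:310,170:330]
g=shot("s4","scene")["frame"][160:225,245,:]
b=cv2.imread("pics/s4.png")[155:220,250:305]
cv2.imwrite("pics/z4.png",np.hstack([cv2.resize(a,(440,400),interpolation=2),cv2.resize(b,(338,400),interpolation=2)]))
E
```

```text
(no output)
```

View pics/z4.png

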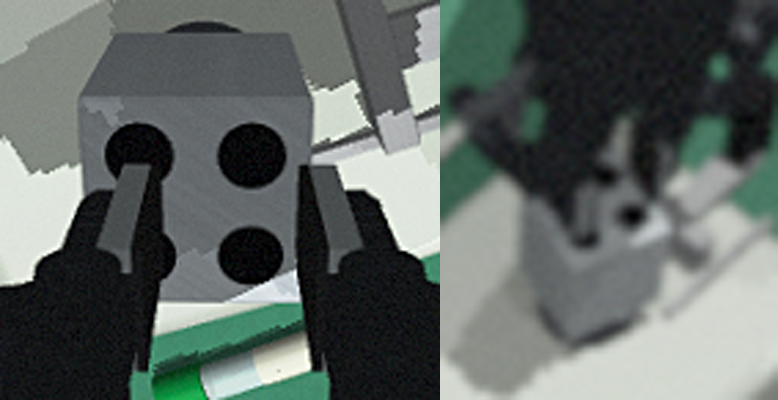

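The zoom shows both fingers ending at the block's top plane: the left one stands on it over the left wells, the right one is at its edge. So the real tips sit about 30 mm higher than the reported TCP suggests. I'll check this in numbers, including sideways.

```bash
python3 - <<'E'
from look import *
f4=dict(np.load("w4.npz"));f1=dict(np.load("w1.npz"))
s=sense();R=s["tcp_rot"];p=s["tool_pos"]
q=topx(f4,[[228,225],[279,225]],136);print(q,(q.mean(0)-p)@R,"gap",np.linalg.norm(q[0]-q[1]))
p1=np.array([219.26,638.36,201.03])
R1=np.array([[.94577,0,.32484],[-.32484,0,.94577],[0,-1,0]])
for z in(201,214,230,244,250):
    q=topx(f1,[[167,235],[340,235]],z);print(z,(q.mean(0)-p1)@R1,"gap",np.linalg.norm(q[0]-q[1]))
E
```

```text
[[572.80166525  36.70061623 136.        ]
 [549.81394853  48.89749255 136.        ]] [-10.40355729 -31.94332409   1.00313696] gap 26.023045780841397
201 [10.23607434  0.03       -0.68400117] gap 112.55690446440701
214 [  4.47986107 -12.97        -0.70009776] gap 104.07736798106795
230 [ -2.60470911 -28.97        -0.71990894] gap 93.64101538618937
244 [ -8.80370802 -42.97        -0.73724373] gap 84.50920686567049
250 [-11.46042184 -48.97        -0.74467293] gap 80.59557464259088
```

>>> {"fn": "arm_command", "kwargs": {
  "plan": [
    {"rotation": [0,0,0],"translation": [0,0,20],"claw": 1},
    {"rotation": [0,0,0],"translation": [0,0,10],"claw": 1},
    {"rotation": [0,0,0],"translation": [0,0,0],"claw": 1},
    {"rotation": [0,0,0],"translation": [0,0,0],"claw": 1}
  ]
}}

```text
t: 7.0
tool_pos: [566.6, 51.8, 134.7]
tcp_rot: [[0.466, -0.007, -0.885], [0.885, 0.007, 0.466], [0.003, -1.0, 0.009]]
wrist_force: [0.4, -0.5, -0.0]
width: 85.5
```

```bash
python3 - <<'E'
from look import *
st();f=shot("w5");print(edges(f));wells(f,135)
E
```

```text
t 7.0 j [-21.68  19.03  12.58 109.86  -5.77  51.98 146.06] pos [566.56  51.84 134.68] jawyaw 152.24 down [-0.01  0.01 -1.  ] F [ 0.42 -0.51 -0.01] M [ 0.04 -0.    0.07] w 85.46
[[ -9.53 -76.46   0.06]
 [ -9.7   71.9    0.1 ]]
wells centre [571.34  47.44] yaw mod 90: 62.06 radii [14.86 14.8  14.77 14.81]
```

Confirmed: the true fingertips sit about 30.5 mm behind the reported TCP along the tool, with no sideways error. The block wasn't disturbed. From here I'll go 30 mm lower than planned.

>>> {"fn": "arm_command", "kwargs": {
  "plan": [
    {"rotation": [-0.4,-0.4,-0.2],"translation": [4.8,-4.4,0],"claw": 1},
    {"rotation": [0,0,0],"translation": [0,0,-25],"claw": 1},
    {"rotation": [0,0,0],"translation": [0,0,-25],"claw": 1},
    {"rotation": [0,0,0],"translation": [0,0,-16],"claw": 1},
    {"rotation": [0,0,0],"translation": [0,0,0],"claw": 1},
    {"rotation": [0,0,0],"translation": [0,0,0],"claw": 1}
  ]
}}

```text
t: 7.8
tool_pos: [572.5, 46.1, 66.1]
tcp_rot: [[0.47, 0.001, -0.883], [0.883, -0.002, 0.47], [-0.001, -1.0, -0.002]]
wrist_force: [0.3, -0.3, -0.5]
width: 85.7
```

```bash
python3 -c "
from look import *
st()"
```

```text
t 7.8 j [-20.6   24.49  11.88 112.32  -6.91  43.82 147.21] pos [572.5   46.1   66.08] jawyaw 151.98 down [ 0. -0. -1.] F [ 0.27 -0.33 -0.52] M [-0.05 -0.01  0.  ] w 85.67
```

>>> {"fn": "arm_command", "kwargs": {
  "plan": [
    {"rotation": [0,0,0.1],"translation": [-1.2,1.3,1],"claw": 1},
    {"rotation": [0,0,0],"translation": [0,0,0],"claw": 0.3},
    {"rotation": [0,0,0],"translation": [0,0,0],"claw": 0.3},
    {"rotation": [0,0,0],"translation": [0,0,0],"claw": 0.3},
    {"rotation": [0,0,0],"translation": [0,0,0],"claw": 0.3}
  ],
  "newtons": 48
}}

```text
t: 8.43
tool_pos: [572.1, 47.8, 69.2]
tcp_rot: [[0.468, 0.004, -0.884], [0.884, -0.001, 0.468], [0.001, -1.0, -0.004]]
wrist_force: [0.2, 0.3, -0.4]
width: 43.0
```

```bash
python3 -c "
from look import *
for i in range(1): st()"
```

```text
t 8.425 j [-20.78  24.13  11.88 112.36  -6.83  43.96 147.09] pos [572.13  47.84  69.22] jawyaw 152.09 down [ 0. -0. -1.] F [ 0.23  0.26 -0.45] M [ 0.07  0.13 -0.06] w 43.01
```

>>> {"fn": "arm_command", "kwargs": {
  "plan": [
    {"rotation": [0,0,-10],"translation": [0,0,-0.2],"claw": 0.3},
    {"rotation": [0,0,-10],"translation": [0,0,-0.2],"claw": 0.3},
    {"rotation": [0,0,-10],"translation": [0,0,-0.2],"claw": 0.3}
  ]
}}

```text
t: 8.8
tool_pos: [571.9, 47.9, 68.5]
tcp_rot: [[0.854, 0.003, -0.52], [0.52, -0.002, 0.854], [0.001, -1.0, -0.003]]
wrist_force: [-0.9, 0.4, 0.6]
width: 43.6
```

```bash
python3 -c "
from look import *
s=st();print(s['effort'],s['qvel'])"
```

```text
t 8.8 j [-26.7   24.89  19.34 112.7  -11.33  44.1  120.44] pos [571.93  47.9   68.53] jawyaw 121.30 down [ 0. -0. -1.] F [-0.85  0.39  0.58] M [0.1  0.28 0.23] w 43.56
[  4.18 -81.4    6.88 -35.98   0.66  -0.49   3.86] [-15.92   2.56  20.22   0.9  -12.31   0.66 -70.6 ]
```

>>> {"fn": "arm_command", "kwargs": {
  "plan": [
    {"rotation": [0,0,-10],"translation": [0,0,-0.2],"claw": 0.3},
    {"rotation": [0,0,-10],"translation": [0,0,-0.2],"claw": 0.3}
  ]
}}

```text
t: 9.05
tool_pos: [571.8, 48.1, 68.1]
tcp_rot: [[0.983, 0.001, -0.185], [0.185, -0.003, 0.983], [0.001, -1.0, -0.003]]
wrist_force: [-0.6, 0.3, 0.9]
width: 43.1
```

```bash
python3 -c "
from look import *
s=st();print(s['effort'][6],s['qvel'][6])"
```

```text
t 9.05 j [-30.69  25.66  24.47 112.9  -14.59  44.37 102.82] pos [571.83  48.05  68.1 ] jawyaw 100.67 down [ 0. -0. -1.] F [-0.64  0.26  0.91] M [0.14 0.24 0.26] w 43.11
3.7686677277088165 -69.76823556742576
```

>>> {"fn": "arm_command", "kwargs": {
  "plan": [
    {"rotation": [0,0,-10],"translation": [0,0,-0.2],"claw": 0.3},
    {"rotation": [0,0,-9],"translation": [0,0,-0.2],"claw": 0.3}
  ]
}}

```text
t: 9.3
tool_pos: [572.1, 48.1, 67.8]
tcp_rot: [[0.988, 0.001, 0.155], [-0.155, -0.004, 0.988], [0.001, -1.0, -0.004]]
wrist_force: [-0.2, -0.3, 1.4]
width: 43.3
```

```bash
python3 -c "
from look import *
s=st();print(s['effort'][6],s['qvel'][6])"
```

```text
t 9.3 j [-34.45  26.62  29.43 113.05 -17.9   44.78  86.3 ] pos [572.06  48.11  67.76] jawyaw 81.07 down [ 0. -0. -1.] F [-0.2  -0.35  1.43] M [-0.12  0.17  0.38] w 43.31
2.9288792610168457 -61.74170036069518
```

>>> {"fn": "arm_command", "kwargs": {
  "plan": [
    {"rotation": [0,0,0],"translation": [0,0,0],"claw": 0.3}
  ]
}}

```text
t: 9.43
tool_pos: [572.1, 48.2, 67.6]
tcp_rot: [[0.988, 0.001, 0.154], [-0.154, -0.004, 0.988], [0.001, -1.0, -0.004]]
wrist_force: [0.5, -1.2, 0.3]
width: 43.2
```

```bash
python3 -c "
from look import *
s=st();print(s['effort'][6],s['qvel'][6])
f=shot('w6');print(edges(f));wells(f,133.3)
f=capture('wrist');s=st();wells(f,133.3)"
```

```text
t 9.425 j [-34.5   26.64  29.47 113.05 -17.9   44.77  86.32] pos [572.06  48.16  67.65] jawyaw 81.12 down [ 0. -0. -1.] F [ 0.51 -1.2   0.26] M [-0.03  0.05 -0.16] w 43.23
-2.2362220287323 2.407889686764982
[[ -9.6  -73.61   0.11]
 [ -9.58  72.19   0.09]]
wells centre [571.34  47.57] yaw mod 90: 81.04 radii [14.8  14.8  14.83 14.82]
t 9.525 j [-34.43  26.62  29.4  113.05 -17.87  44.77  86.47] pos [572.04  48.13  67.67] jawyaw 81.28 down [ 0. -0. -1.] F [-0.23 -0.21 -1.45] M [ 0.09 -0.05 -0.08] w 43.43
wells centre [571.34  47.57] yaw mod 90: 81.21 radii [14.81 14.79 14.83 14.83]
```

>>> {"fn": "arm_command", "kwargs": {
  "plan": [
    {"rotation": [0,0,7],"translation": [0,0,0.1],"claw": 0.3},
    {"rotation": [0,0,7],"translation": [0,0,0.1],"claw": 0.3},
    {"rotation": [0,0,-3],"translation": [0,0,0],"claw": 0.3}
  ]
}}

```text
t: 9.9
tool_pos: [571.8, 48.1, 68.0]
tcp_rot: [[0.998, 0.001, -0.057], [0.057, -0.003, 0.998], [0.001, -1.0, -0.003]]
wrist_force: [1.1, 0.7, -0.4]
width: 43.6
```

```bash
cat > m.py <<'E'
from workcell import sense
import numpy as np
s=sense();R=s["tcp_rot"];print("t %.2f yaw %.2f Mz %.3f eff7 %.2f qv7 %.1f pos %s w %.1f"%(s["t"],np.degrees(np.arctan2(R[1,2],R[0,2])),s["moment"][2],s["effort"][6],s["qvel"][6],s["tool_pos"].round(1),s["width"]))
E
python3 m.py
```

```text
t 9.90 yaw 93.28 Mz 0.261 eff7 2.86 qv7 -20.9 pos [571.8  48.1  68. ] w 43.6
```

>>> {"fn": "arm_command", "kwargs": {
  "plan": [
    {"rotation": [0,0,-3],"translation": [0,0,-0.1],"claw": 0.3}
  ]
}}

```text
t: 10.02
tool_pos: [571.9, 48.1, 68.0]
tcp_rot: [[1.0, 0.001, -0.007], [0.007, -0.003, 1.0], [0.001, -1.0, -0.003]]
wrist_force: [1.8, 1.2, -1.9]
width: 43.6
```

```bash
python3 m.py
```

```text
t 10.03 yaw 90.41 Mz 0.373 eff7 0.77 qv7 -17.9 pos [571.9  48.1  68. ] w 43.6
```

>>> {"fn": "arm_command", "kwargs": {
  "plan": [
    {"rotation": [0,0,-3],"translation": [0,0,-0.1],"claw": 0.3}
  ]
}}

```text
t: 10.15
tool_pos: [572.0, 48.1, 67.9]
tcp_rot: [[0.999, 0.001, 0.043], [-0.043, -0.003, 0.999], [0.001, -1.0, -0.002]]
wrist_force: [0.2, -0.1, -0.8]
width: 43.5
```

```bash
python3 m.py
```

```text
t 10.15 yaw 87.54 Mz 0.425 eff7 0.71 qv7 -19.1 pos [572.   48.1  67.9] w 43.5
```

>>> {"fn": "arm_command", "kwargs": {
  "plan": [
    {"rotation": [0,0,-3],"translation": [0,0,-0.1],"claw": 0.3}
  ]
}}

```text
t: 10.28
tool_pos: [572.1, 48.1, 67.8]
tcp_rot: [[0.996, 0.001, 0.093], [-0.093, -0.002, 0.996], [0.002, -1.0, -0.002]]
wrist_force: [-0.4, -0.7, 1.5]
width: 43.7
```

```bash
python3 m.py
```

```text
t 10.28 yaw 84.67 Mz 0.403 eff7 0.68 qv7 -19.0 pos [572.1  48.1  67.8] w 43.7
```

>>> {"fn": "arm_command", "kwargs": {
  "plan": [
    {"rotation": [0,0,8],"translation": [0,0,0.2],"claw": 0.3},
    {"rotation": [0,0,8],"translation": [0,0,0.2],"claw": 0.3},
    {"rotation": [0,0,8],"translation": [0,0,0.1],"claw": 0.3},
    {"rotation": [0,0,-3],"translation": [0,0,0],"claw": 0.3},
    {"rotation": [0,0,-3],"translation": [0,0,-0.1],"claw": 0.3}
  ]
}}

```text
t: 10.9
tool_pos: [571.8, 48.1, 68.2]
tcp_rot: [[0.969, 0.002, -0.246], [0.246, -0.001, 0.969], [0.002, -1.0, -0.001]]
wrist_force: [-0.1, 0.9, -0.8]
width: 43.5
```

```bash
python3 m.py
```

```text
t 10.90 yaw 104.25 Mz 0.281 eff7 0.90 qv7 -18.0 pos [571.8  48.1  68.2] w 43.5
```

>>> {"fn": "arm_command", "kwargs": {
  "plan": [
    {"rotation": [0,0,-3],"translation": [0,0,-0.1],"claw": 0.3}
  ]
}}

```text
t: 11.02
tool_pos: [571.8, 48.1, 68.1]
tcp_rot: [[0.98, 0.002, -0.197], [0.197, -0.001, 0.98], [0.002, -1.0, -0.001]]
wrist_force: [0.2, 0.8, -1.0]
width: 43.5
```

```bash
python3 m.py
```

```text
t 11.03 yaw 101.37 Mz 0.269 eff7 0.89 qv7 -19.1 pos [571.8  48.1  68.1] w 43.5
```

>>> {"fn": "arm_command", "kwargs": {
  "plan": [
    {"rotation": [0,0,-3],"translation": [0,0,-0.1],"claw": 0.3}
  ]
}}

```text
t: 11.15
tool_pos: [571.8, 48.2, 68.0]
tcp_rot: [[0.989, 0.002, -0.148], [0.148, -0.001, 0.989], [0.002, -1.0, -0.001]]
wrist_force: [-0.5, 0.1, -0.5]
width: 43.6
```

```bash
python3 m.py
```

```text
t 11.15 yaw 98.49 Mz 0.213 eff7 0.86 qv7 -19.3 pos [571.8  48.2  68. ] w 43.6
```

>>> {"fn": "arm_command", "kwargs": {
  "plan": [
    {"rotation": [0,0,-3],"translation": [0,0,-0.1],"claw": 0.3}
  ]
}}

```text
t: 11.28
tool_pos: [571.8, 48.2, 68.0]
tcp_rot: [[0.995, 0.002, -0.098], [0.098, -0.0, 0.995], [0.002, -1.0, -0.001]]
wrist_force: [-0.4, -0.3, 0.8]
width: 43.8
```

```bash
python3 m.py
```

```text
t 11.28 yaw 95.60 Mz 0.272 eff7 0.85 qv7 -19.2 pos [571.8  48.2  68. ] w 43.8
```

>>> {"fn": "arm_command", "kwargs": {
  "plan": [
    {"rotation": [0,0,-3],"translation": [0,0,-0.1],"claw": 0.3}
  ]
}}

```text
t: 11.4
tool_pos: [571.9, 48.2, 67.9]
tcp_rot: [[0.999, 0.002, -0.048], [0.048, -0.0, 0.999], [0.002, -1.0, -0.001]]
wrist_force: [0.0, -0.6, 0.6]
width: 43.1
```

```bash
python3 m.py
```

```text
t 11.40 yaw 92.73 Mz 0.246 eff7 0.82 qv7 -19.3 pos [571.9  48.2  67.9] w 43.1
```

>>> {"fn": "arm_command", "kwargs": {
  "plan": [
    {"rotation": [0,0,-3],"translation": [0,0,-0.1],"claw": 0.3}
  ]
}}

```text
t: 11.52
tool_pos: [572.0, 48.2, 67.9]
tcp_rot: [[1.0, 0.003, 0.003], [-0.003, -0.0, 1.0], [0.003, -1.0, -0.0]]
wrist_force: [1.1, 0.0, -0.3]
width: 43.4
```

```bash
python3 m.py
```

```text
t 11.53 yaw 89.85 Mz 0.324 eff7 0.72 qv7 -19.2 pos [572.   48.2  67.9] w 43.4
```

>>> {"fn": "arm_command", "kwargs": {
  "plan": [
    {"rotation": [0,0,-3],"translation": [0,0,-0.1],"claw": 0.3}
  ]
}}

```text
t: 11.65
tool_pos: [572.1, 48.2, 67.8]
tcp_rot: [[0.999, 0.003, 0.053], [-0.053, -0.0, 0.999], [0.003, -1.0, -0.0]]
wrist_force: [0.3, 0.1, -0.0]
width: 43.5
```

```bash
python3 m.py
```

```text
t 11.65 yaw 86.98 Mz 0.477 eff7 0.68 qv7 -19.1 pos [572.1  48.2  67.8] w 43.5
```

>>> {"fn": "arm_command", "kwargs": {
  "plan": [
    {"rotation": [0,0,-3],"translation": [0,0,-0.1],"claw": 0.3}
  ]
}}

```text
t: 11.78
tool_pos: [572.1, 48.2, 67.8]
tcp_rot: [[0.995, 0.003, 0.103], [-0.103, -0.0, 0.995], [0.003, -1.0, -0.0]]
wrist_force: [0.1, 0.2, 1.3]
width: 43.3
```

```bash
python3 m.py
```

```text
t 11.78 yaw 84.11 Mz 0.470 eff7 0.68 qv7 -19.1 pos [572.1  48.2  67.8] w 43.3
```

>>> {"fn": "arm_command", "kwargs": {
  "plan": [
    {"rotation": [0,0,-2.8],"translation": [0,0,-0.1],"claw": 0.3}
  ]
}}

```text
t: 11.9
tool_pos: [572.1, 48.2, 67.7]
tcp_rot: [[0.989, 0.003, 0.149], [-0.149, -0.0, 0.989], [0.003, -1.0, -0.0]]
wrist_force: [0.5, 0.6, 0.9]
width: 43.3
```

```bash
python3 m.py
```

```text
t 11.90 yaw 81.44 Mz 0.529 eff7 0.55 qv7 -17.7 pos [572.1  48.2  67.7] w 43.3
```

>>> {"fn": "arm_command", "kwargs": {
  "plan": [
    {"rotation": [0,0,-0.8],"translation": [0,0,0],"claw": 0.3},
    {"rotation": [0,0,0],"translation": [0,0,0],"claw": 0.3}
  ]
}}

```text
t: 12.15
tool_pos: [572.1, 48.2, 67.7]
tcp_rot: [[0.987, 0.003, 0.158], [-0.158, -0.0, 0.987], [0.003, -1.0, 0.0]]
wrist_force: [1.0, 0.4, -0.5]
width: 43.6
```

```bash
python3 m.py;python3 -c "
from look import *
f=shot('w7');print(edges(f));wells(f,133.3);st()"
```

```text
t 12.15 yaw 80.91 Mz -0.084 eff7 -0.16 qv7 0.8 pos [572.1  48.2  67.7] w 43.6
[[-9.68317445e+00 -7.36499819e+01  8.71846079e-02]
 [-9.67708744e+00  7.21610099e+01  6.30101728e-02]]
wells centre [571.38738722  47.55093261] yaw mod 90: 80.83 radii [14.79476944 14.80057126 14.8423531  14.81505287]
t 12.2 j [-34.24  26.52  29.27 113.15 -18.06  44.62  86.31] pos [572.09  48.19  67.75] jawyaw 80.89 down [ 0. -0. -1.] F [ 0.72  0.8  -0.16] M [-0.03  0.07  0.01] w 43.46
```

The bite is clear: the torque rises from about 0.26 to 0.45 N m near yaw 91°, about 11° before this square. This is the right position, so I'll trim the last half degree.

>>> {"fn": "arm_command", "kwargs": {
  "plan": [
    {"rotation": [0,0,-0.7],"translation": [0,0,0],"claw": 0.3},
    {"rotation": [0,0,0],"translation": [0,0,0],"claw": 0.3}
  ]
}}

```text
t: 12.45
tool_pos: [572.1, 48.2, 67.7]
tcp_rot: [[0.986, 0.003, 0.169], [-0.169, -0.0, 0.986], [0.003, -1.0, 0.0]]
wrist_force: [-0.0, 0.2, -0.3]
width: 43.3
```

```bash
python3 m.py;python3 -c "
from look import *
f=shot('w8');print(edges(f));wells(f,133.3);st()"
```

```text
t 12.45 yaw 80.25 Mz 0.134 eff7 -0.32 qv7 0.5 pos [572.1  48.2  67.7] w 43.3
[[ -9.68367142 -73.59710447   0.08365388]
 [ -9.69195555  72.20294772   0.082337  ]]
wells centre [571.38860079  47.55424427] yaw mod 90: 80.26 radii [14.7891112  14.81760313 14.85003369 14.83786707]
t 12.5 j [-34.37  26.56  29.44 113.15 -18.18  44.63  85.79] pos [572.11  48.21  67.73] jawyaw 80.26 down [ 0. -0. -1.] F [ 0.83  0.69 -0.16] M [0.01 0.11 0.16] w 42.94
```

>>> {"fn": "arm_command", "kwargs": {
  "plan": [
    {"rotation": [0,0,0],"translation": [0,0,0],"claw": 1},
    {"rotation": [0,0,0],"translation": [0,0,0],"claw": 1},
    {"rotation": [0,0,0],"translation": [0,0,0],"claw": 1},
    {"rotation": [0,0,0],"translation": [0,0,0],"claw": 1},
    {"rotation": [0,0,0],"translation": [0,0,30],"claw": 1},
    {"rotation": [0,0,0],"translation": [0,0,40],"claw": 1},
    {"rotation": [0,0,0],"translation": [-48,8,0],"claw": 1},
    {"rotation": [0,0,0],"translation": [-48,8,0],"claw": 0.6},
    {"rotation": [0,0,0],"translation": [0,0,0],"claw": 0.5},
    {"rotation": [0,0,0],"translation": [0,0,0],"claw": 0.5}
  ],
  "newtons": 20
}}

```text
t: 13.75
tool_pos: [474.1, 64.3, 139.8]
tcp_rot: [[0.985, 0.004, 0.17], [-0.17, 0.0, 0.985], [0.003, -1.0, 0.001]]
wrist_force: [0.1, 0.0, 0.4]
width: 42.7
```

```bash
python3 - <<'E'
from look import *
st();f=shot('w9')
for n in["keeper_fin","block"]: print(n,[(np.round(q["location"],1).tolist(),round(q["score"],2)) for q in pinpoint(n,"wrist")[:2]])
g=shot("t9","top");wells(g,133.3,fish=False)
for n in["keeper_fin"]: print(n,[(np.round(q["location"],1).tolist(),round(q["score"],2)) for q in pinpoint(n,"top")[:2]])
a=cv2.imread("pics/w9.png");cv2.imwrite("pics/w9.png",a)
E
```

```text
t 13.75 j [-45.41  11.    33.89 121.91  -8.09  48.99  73.51] pos [474.13  64.28 139.78] jawyaw 80.21 down [ 0.  0. -1.] F [0.13 0.03 0.38] M [ 0.01  0.   -0.03] w 42.72
keeper_fin [([472.4, 66.6, 103.9], 0.7)]
block [([570.3, 45.7, 106.8], 0.74), ([474.0, 64.1, 107.6], 0.72)]
wells centre [570.63  48.92] yaw mod 90: 81.13 radii [14.92 14.88 15.   15.26]
keeper_fin []
```

View pics/w9.png

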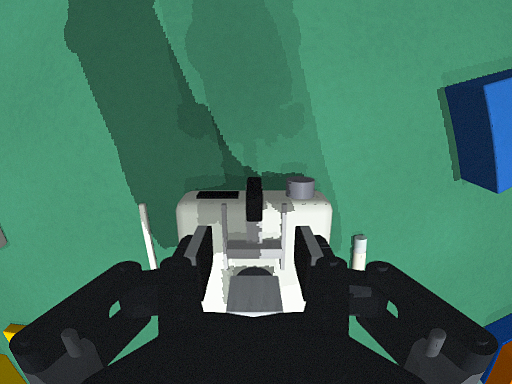

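The wrist view shows the fin upright at (254, 178–220), with the bar and rails at (255,245) clear behind it and the fingers at columns 200 and 310. I'll compute the fin offset.

```bash
python3 - <<'E'
from look import *
f=dict(np.load("w9.npz"));q=topx(f,[[247,178],[262,178],[254,190],[254,205],[254,220]],116);print(q)
c=np.array([571.37,47.5]);a=np.radians(-9.65);M=np.array([[np.cos(a),np.sin(a)],[-np.sin(a),np.cos(a)]])
print("mixer frame",(q[:,:2]-c)@M.T,"tcp",M@(np.array([474.13,64.28])-c))
b=ortho(f,116,473,64,30,8);cv2.imwrite("pics/fin.png",b)
E
```

```text
[[451.4657086   63.18061824 116.        ]
 [453.19299618  73.18052127 116.        ]
 [460.56141126  66.42183653 116.        ]
 [471.18341967  64.59722316 116.        ]
 [482.16111654  62.71263946 116.        ]]
mixer frame [[-1.20836189e+02 -4.64071218e+00]
 [-1.20809618e+02  5.50723721e+00]
 [-1.12412512e+02  7.93479858e-02]
 [-1.01634946e+02  6.11106536e-02]
 [-9.04966707e+01  4.33753144e-02]] tcp [-98.67688324   0.24230885]
```

View pics/fin.png

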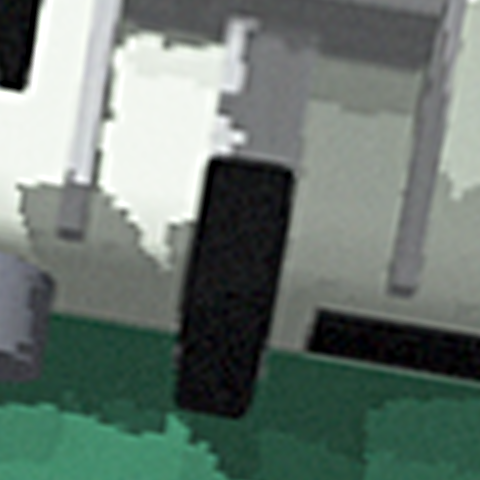

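The rectified crop shows the fin's top front edge at (250,155), so its centre is about -100 mm on the mixer's axis and centred in y. Descending on it now.

>>> {"fn": "arm_command", "kwargs": {
  "plan": [
    {"rotation": [0,0,0.1],"translation": [-1.2,0,-30],"claw": 0.5},
    {"rotation": [0,0,0],"translation": [0,0,-30],"claw": 0.5},
    {"rotation": [0,0,0],"translation": [0,0,-19],"claw": 0.5},
    {"rotation": [0,0,0],"translation": [0,0,0],"claw": 0.5}
  ]
}}

```text
t: 14.5
tool_pos: [474.8, 62.8, 57.8]
tcp_rot: [[0.985, 0.003, 0.171], [-0.171, -0.002, 0.985], [0.004, -1.0, -0.002]]
wrist_force: [0.1, 0.3, 0.5]
width: 42.8
```

```bash
python3 -c "
from look import *
st()"
```

```text
t 14.5 j [-41.17  19.49  30.62 125.43 -15.58  38.51  80.44] pos [474.83  62.79  57.78] jawyaw 80.17 down [ 0. -0. -1.] F [0.14 0.29 0.47] M [ 0.03 -0.02 -0.05] w 42.85
```

>>> {"fn": "arm_command", "kwargs": {
  "plan": [
    {"rotation": [0,0,0],"translation": [0,0,0],"claw": 0.25},
    {"rotation": [0,0,0],"translation": [0,0,0],"claw": 0.1},
    {"rotation": [0,0,0],"translation": [0,0,0],"claw": 0.1},
    {"rotation": [0,0,0],"translation": [0,0,0],"claw": 0.1}
  ]
}}

```text
t: 15.0
tool_pos: [475.6, 64.7, 59.1]
tcp_rot: [[0.986, 0.005, 0.169], [-0.169, -0.0, 0.986], [0.005, -1.0, 0.001]]
wrist_force: [4.5, -0.2, -20.2]
width: 11.3
```

```bash
python3 -c "
from look import *
s=st();c=np.array([571.37,47.5]);a=np.radians(-9.65);print(np.array([[np.cos(a),np.sin(a)],[-np.sin(a),np.cos(a)]])@(s['tool_pos'][:2]-c))"
```

```text
t 15.0 j [-41.31  19.37  30.61 125.33 -15.59  38.61  80.36] pos [475.57  64.73  59.08] jawyaw 80.25 down [ 0. -0. -1.] F [  4.5   -0.18 -20.18] M [-0.15 -0.71 -0.01] w 11.31
[-97.34   0.93]
```

>>> {"fn": "arm_command", "kwargs": {
  "plan": [
    {"rotation": [0,0,0],"translation": [0,0,-1],"claw": 0.1},
    {"rotation": [0,0,0],"translation": [0,0,0],"claw": 0.1},
    {"rotation": [0,0,0],"translation": [3,-0.5,0],"claw": 0.1},
    {"rotation": [0,0,0],"translation": [3,-0.5,0],"claw": 0.1}
  ]
}}

```text
t: 15.5
tool_pos: [482.1, 63.6, 58.9]
tcp_rot: [[0.986, 0.005, 0.17], [-0.17, 0.001, 0.986], [0.005, -1.0, 0.001]]
wrist_force: [-0.5, 0.7, -7.4]
width: 11.6
```

```bash
cat > k.py <<'E'
from look import *
s=sense();c=np.array([571.37,47.5]);a=np.radians(-9.65);M=np.array([[np.cos(a),np.sin(a)],[-np.sin(a),np.cos(a)]])
print("t %.2f"%s["t"],"mixer xy",(M@(s['tool_pos'][:2]-c)).round(2),"z",s['tool_pos'][2].round(2),"Fxy",(M@s["wrist_force"][:2]).round(2),"Fz",s["wrist_force"][2].round(2),"M",s["moment"].round(2),"w",round(s["width"],1))
E
python3 k.py
```

```text
t 15.50 mixer xy [-90.74   0.95] z 58.94 Fxy [-0.6   0.63] Fz -7.36 M [0.05 0.29 0.02] w 11.6
```

>>> {"fn": "arm_command", "kwargs": {
  "plan": [
    {"rotation": [0,0,0],"translation": [3,-0.5,0],"claw": 0.1},
    {"rotation": [0,0,0],"translation": [3,-0.5,0],"claw": 0.1}
  ]
}}

```text
t: 15.75
tool_pos: [488.6, 62.5, 58.9]
tcp_rot: [[0.986, 0.005, 0.17], [-0.17, 0.001, 0.986], [0.005, -1.0, 0.001]]
wrist_force: [-1.8, 0.5, -7.0]
width: 11.5
```

```bash
python3 k.py
```

```text
t 15.75 mixer xy [-84.16   0.95] z 58.92 Fxy [-1.85  0.19] Fz -7.04 M [-0.03  0.32  0.05] w 11.5
```

>>> {"fn": "arm_command", "kwargs": {
  "plan": [
    {"rotation": [0,0,0],"translation": [1.2,-0.2,0],"claw": 0.1},
    {"rotation": [0,0,0],"translation": [1,-0.2,0],"claw": 0.1}
  ]
}}

```text
t: 16.0
tool_pos: [491.2, 62.1, 58.9]
tcp_rot: [[0.985, 0.005, 0.17], [-0.17, 0.001, 0.985], [0.005, -1.0, 0.001]]
wrist_force: [-1.2, 1.5, -6.2]
width: 11.7
```

```bash
python3 k.py
```

```text
t 16.00 mixer xy [-81.52   0.91] z 58.92 Fxy [-1.41  1.28] Fz -6.25 M [0.13 0.29 0.06] w 11.7
```

>>> {"fn": "arm_command", "kwargs": {
  "plan": [
    {"rotation": [0,0,0],"translation": [0.8,-0.1,0],"claw": 0.1},
    {"rotation": [0,0,0],"translation": [0.8,-0.1,0],"claw": 0.1}
  ]
}}

```text
t: 16.25
tool_pos: [492.8, 61.8, 58.9]
tcp_rot: [[0.985, 0.005, 0.17], [-0.17, 0.0, 0.985], [0.005, -1.0, 0.001]]
wrist_force: [-1.5, -0.0, -5.6]
width: 11.7
```

```bash
python3 k.py
```

```text
t 16.25 mixer xy [-79.84   0.94] z 58.92 Fxy [-1.46 -0.28] Fz -5.58 M [-0.09  0.28  0.03] w 11.7
```

>>> {"fn": "arm_command", "kwargs": {
  "plan": [
    {"rotation": [0,0,0],"translation": [0.5,-0.1,0],"claw": 0.1},
    {"rotation": [0,0,0],"translation": [0.5,-0.1,0],"claw": 0.1}
  ]
}}

```text
t: 16.5
tool_pos: [493.8, 61.7, 58.9]
tcp_rot: [[0.985, 0.005, 0.17], [-0.17, 0.001, 0.986], [0.005, -1.0, 0.001]]
wrist_force: [-1.1, 1.3, -6.8]
width: 11.5
```

```bash
python3 k.py
```

```text
t 16.50 mixer xy [-78.84   0.97] z 58.92 Fxy [-1.29  1.15] Fz -6.8 M [-0.01  0.27  0.09] w 11.5
```

Still only sliding friction. Continuing in half-millimetre rows.

>>> {"fn": "arm_command", "kwargs": {
  "plan": [
    {"rotation": [0,0,0],"translation": [0.5,-0.1,0],"claw": 0.1}
  ]
}}

```text
t: 16.62
tool_pos: [494.3, 61.5, 58.9]
tcp_rot: [[0.985, 0.005, 0.17], [-0.17, 0.001, 0.986], [0.005, -1.0, 0.001]]
wrist_force: [-0.8, 0.1, -6.5]
width: 11.5
```

```bash
python3 k.py
```

```text
t 16.62 mixer xy [-78.29   0.94] z 58.91 Fxy [-0.77  0.02] Fz -6.53 M [-0.01  0.26  0.05] w 11.5
```

>>> {"fn": "arm_command", "kwargs": {
  "plan": [
    {"rotation": [0,0,0],"translation": [0.5,-0.1,0],"claw": 0.1}
  ]
}}

```text
t: 16.75
tool_pos: [494.9, 61.4, 58.9]
tcp_rot: [[0.985, 0.005, 0.17], [-0.17, 0.001, 0.985], [0.005, -1.0, 0.001]]
wrist_force: [-1.6, 0.4, -6.1]
width: 11.3
```

```bash
python3 k.py
```

```text
t 16.75 mixer xy [-77.74   0.92] z 58.92 Fxy [-1.64  0.16] Fz -6.12 M [0.06 0.3  0.05] w 11.3
```

>>> {"fn": "arm_command", "kwargs": {
  "plan": [
    {"rotation": [0,0,0],"translation": [0.5,-0.1,0],"claw": 0.1}
  ]
}}

```text
t: 16.88
tool_pos: [495.4, 61.4, 58.9]
tcp_rot: [[0.986, 0.005, 0.17], [-0.17, 0.001, 0.986], [0.005, -1.0, 0.001]]
wrist_force: [-1.7, 0.9, -6.7]
width: 11.5
```

```bash
python3 k.py
```

```text
t 16.88 mixer xy [-77.19   0.95] z 58.93 Fxy [-1.86  0.61] Fz -6.71 M [ 0.02  0.31 -0.01] w 11.5
```

>>> {"fn": "arm_command", "kwargs": {
  "plan": [
    {"rotation": [0,0,0],"translation": [0.5,-0.1,0],"claw": 0.1}
  ]
}}

```text
t: 17.0
tool_pos: [495.6, 61.3, 58.9]
tcp_rot: [[0.986, 0.004, 0.17], [-0.17, 0.001, 0.986], [0.004, -1.0, 0.001]]
wrist_force: [-5.5, 1.3, -1.9]
width: 11.5
```

```bash
python3 k.py
```

```text
t 17.00 mixer xy [-77.03   0.91] z 58.87 Fxy [-5.61  0.38] Fz -1.9 M [0.2 1.1 0.1] w 11.5
```

Contact felt at 5.6 N after about 20 mm of travel. Releasing and lifting off.

>>> {"fn": "arm_command", "kwargs": {
  "plan": [
    {"rotation": [0,0,0],"translation": [0,0,0],"claw": 0.4},
    {"rotation": [0,0,0],"translation": [0,0,0],"claw": 0.5},
    {"rotation": [0,0,0],"translation": [0,0,0],"claw": 0.5},
    {"rotation": [0,0,0],"translation": [0,0,30],"claw": 0.5},
    {"rotation": [0,0,0],"translation": [0,0,50],"claw": 0.5},
    {"rotation": [0,0,0],"translation": [0,0,50],"claw": 0.5},
    {"rotation": [0,0,0],"translation": [0,0,50],"claw": 0.5},
    {"rotation": [0,0,0],"translation": [0,0,0],"claw": 0.5},
    {"rotation": [0,0,0],"translation": [0,0,0],"claw": 0.5}
  ]
}}

```text
t: 18.12
tool_pos: [497.2, 60.4, 245.8]
tcp_rot: [[0.985, 0.009, 0.171], [-0.171, 0.001, 0.985], [0.009, -1.0, 0.003]]
wrist_force: [-0.7, 0.3, -0.8]
width: 42.4
```

```bash
python3 - <<'E'
from look import *
st();f=shot('w10');print(edges(f));wells(f,133.3)
for n in["keeper_fin","block","tube_a","pen"]: print(n,[(np.round(q["location"],1).tolist(),round(q["score"],2)) for q in pinpoint(n,"wrist")[:1]])
a=ortho(f,84,535,52,60,6);b=cv2.imread("pics/w10.png")
cv2.imwrite("pics/o10.png",a[:600]);print(a.shape)
E
```

```text
t 18.125 j [-47.92   4.99  36.29 112.82  -3.28  62.68  69.89] pos [497.23  60.4  245.81] jawyaw 80.15 down [ 0.01  0.   -1.  ] F [-0.75  0.33 -0.77] M [0.   0.06 0.01] w 42.44
[[ -8.64 -74.57   0.18]
 [ -9.69  73.76   0.14]]
wells centre [571.34  47.43] yaw mod 90: 80.19 radii [14.9  14.9  14.86 14.84]
keeper_fin [([495.9, 61.0, 105.8], 0.68)]
block [([575.6, 46.0, 107.6], 0.7)]
tube_a [([553.2, -72.8, 0.7], 0.73)]
pen [([552.4, -71.7, 0.7], 0.57)]
(720, 720, 3)
```

```bash
python3 -c "
import cv2;a=cv2.imread('pics/o10.png');cv2.imwrite('pics/o10.png',a[:590,:])"
```

```text
(no output)
```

View pics/o10.png

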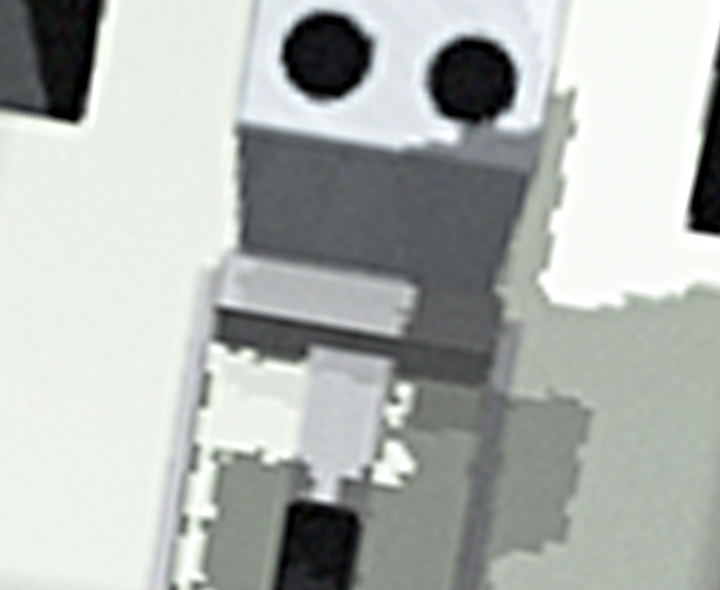

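The final view shows the bar (215–495, 255–380) lying along the block's face with no wedge gap, and the gripper is clear. Handing in.

```bash
python3 -c "
from workcell import hand_in
print(hand_in())"
```

```text
the job is handed in; nothing more can be done
None
```

The block is screwed down to the first square position after the bite, the keeper lies flat against it, and I let go and handed the job in at about 18 s.

- **Screwing:** I turned the block clockwise about 72° in all. The torque rose from about 0.26 to 0.45 N m roughly 11° before the square position. I backed off about 20° and came down again, and the bite showed at the same angle.
- **Keeper:** I slid it in about 20 mm in small steps until it touched the block at 5.6 N, then released it and lifted clear.
- **Last checks:** The block's yaw read 80.2° against about 80.3–80.4° for square. The last picture shows the bar flush along the block's face.

**What went wrong or disagreed**
- **First grasp:** It failed because the real fingertips sit about 30 mm behind the reported tool point. They pressed on the block's top with about 10–16 N. The block did not move, and I corrected for the offset from then on.
- **Housing angle:** In the last picture one side fitted at -8.6° and the other at -9.7°. The earlier close-up fits were all between -9.3° and -9.7°.
- **Top camera:** Its coarser view put the block at 81.1° after I released it.
- **Other things on the bench:** The pen read within 1 mm of its first position. The tube was not confirmed, because the network reported the pen in its place. The rack and glove box were not measured again; no move went near them.

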